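# Brush out a staining jar and set the rinse valve

### The job

Brush out the glass staining jar standing in the rinse basin: take the bottle brush from its pot, push it down to the jar's bottom three times, drawing the bristles at least half out of the jar between strokes, and leave the brush standing in the jar, with the jar still upright in the basin. Then set the rinse water by the crank handle of the valve wheel: close the valve (clockwise from above) until it stops, and open it again by exactly two full turns. Finish with the wheel still and the crank handle still gripped in the hand, ready to shut the water off again; do not disturb the bottles or the foam rack on the bench.

Things in the scene. Friction and masses are not known exactly. Their poses are not given: they have to be found in the camera images.
- station: Fixed rinse station: a 200 x 200 mm steel basin, 50 mm high, 4 mm walls and floor, fed by a 17 mm copper pipe through a brass globe valve. Origin on the bench; z up; the basin's centre is 110 mm along its +y, the valve's axis (vertical) 115 mm along its -y. The pipe runs along y at 75 mm height (top 84 mm) from a riser at y = -195 mm to a spout at y = +38 mm in the basin. x points away from the robot at yaw 0.
- jar: Loose open clear-glass staining jar, 0.38 kg, outside diameter 76 mm (78 at the rim), 100 mm high, walls 4 mm (inside diameter 68 mm), floor 6 mm thick. It stands on the basin's floor, which is 4 mm above the bench. Origin at the centre of its underside, z up along its axis.
- brush: Loose bottle brush, 70 g, 220 mm long, stands upright at the start in its pot, on the pot's floor. Origin at the centre of the bristle end, z along its axis towards the handle. Bristle head 39 mm in diameter from 0 to 75 mm (rigid, flat-ended), 6 mm wire stem to 145 mm, round wooden handle of 16 mm diameter from 145 to 220 mm.
- brush_grip (a point): Point on the brush's axis within the handle, 190 mm above the bristle end and 30 mm below the handle's top; grip here from above.
- pot: Fixed white pot that holds the brush, 62 mm outside diameter, 56 mm inside, 85 mm high, inner floor 6 mm above the bench. Origin at the centre of its underside.
- handwheel (a joint): Turning of the valve wheel on its vertical, non-rising stem, in rad: 0 is closed on the hard stop; grows as the valve opens (counter-clockwise seen from above); range 0 to 28. Two turns open is 12.57. It turns stiffly (about 2.5 N at the handle) and stays where it is left.
- wheel_hub (a point): Centre of the valve wheel, on its axis at the height of the rim, 144 mm above the bench. The wheel is aluminium, three-spoked, 97 mm outside diameter, rim 13 mm thick.
- crank_handle: Upright black crank handle on the wheel's rim: round, 19 mm in diameter, 55 mm high, 42 mm from the wheel's axis. It revolves freely on its own pin, so a hand gripping it from above need not turn with the wheel. Origin on its axis at its lower end, 154 mm above the bench; top at 209 mm.
- handle_grip (a point): Point on the crank handle's axis 36 mm above its lower end (190 mm above the bench); grip here from above.
- stain_bottle: Bystander: amber bottle, 68 mm in diameter, 150 mm high; origin at the centre of its underside. Leave alone.
- oil_bottle: Bystander: small white bottle, 40 mm in diameter, 85 mm high; origin at the centre of its underside. Leave alone.
- foam_rack: Bystander: pink foam tube rack, 92 x 92 x 28 mm; origin at the centre of its underside. Leave alone.
Mind the look-alikes: they are no part of the job. There is more than one size of the brush; the one meant has the size given above. What is shaped like the jar but blue is not meant.

How it is judged:
On the way, in this order (a step that is already met when the one before it is completed fails the run):
1. the held brush is at the bottom of the jar (within 16 mm of its floor), first stroke (horizontal distance between brush and jar below 0.03 m and z of brush in the frame of jar below 0.022 m and angle between brush's own z axis and vertical below 0.4 rad and contact force between the fingers and brush above 1 N), for 0.05 s.
2. it is drawn up (bristle end at least 44 mm above the jar's floor) (horizontal distance between brush and jar below 0.04 m and z of brush in the frame of jar above 0.05 m and contact force between the fingers and brush above 1 N), for 0.05 s.
3. it is down at the bottom again, second stroke (all of step 1), for 0.05 s.
4. it is drawn up again (all of step 2), for 0.05 s.
5. it is down at the bottom again, third stroke (all of step 3), for 0.05 s.
6. the brush is let go and left standing in the jar (horizontal distance between brush and jar below 0.03 m and z of brush in the frame of jar below 0.03 m and angle between brush's own z axis and vertical below 0.6 rad and contact force between each of the arm, the fingers and brush below 0.05 N), for 0.2 s.
7. the valve is closed to its stop (within 0.05 rad) (value of joint handwheel below 0.05 rad), for 0.1 s.
At the end, for the whole second after the job is handed in: Wheel still, two turns (12.57 rad, within 0.2) open, crank handle gripped (over 4 N, grasp point within 14 mm of its axis and 35 mm of its grip point); brush let go and standing in the jar, bristle end within 24 mm of the jar's floor; jar upright on the basin's floor (all of step 6 and value of joint handwheel between 12.366 and 12.766 rad and velocity of joint handwheel between -0.1 and 0.1 rad/s and contact force between the fingers and crank_handle above 4 N and horizontal distance between the grasp point and handle_grip below 0.014 m and distance between the grasp point and handle_grip below 0.035 m and angle between jar's own z axis and vertical below 0.1 rad and z of jar in the frame of station below 0.012 m); the arm keeps its last pose, push and grip.
It fails at once if the jar is tipped over or lifted out (angle between jar's own z axis and vertical above 0.5 rad or z of jar in the frame of station above 0.03 m).
It fails at once if the stain bottle is pushed more than 25 mm or tipped (distance of stain_bottle from where it was at the start of the episode above 0.025 m or angle between stain_bottle's own z axis and vertical above 0.3 rad).
It fails at once if the oil bottle is pushed more than 25 mm or tipped (distance of oil_bottle from where it was at the start of the episode above 0.025 m or angle between oil_bottle's own z axis and vertical above 0.3 rad).
It fails at once if the foam rack is pushed more than 25 mm or tipped (distance of foam_rack from where it was at the start of the episode above 0.025 m or angle between foam_rack's own z axis and vertical above 0.3 rad).
It also fails if it takes over 72 s, if anything falls off the work surface, if the arm or the gripper's body presses on something with over 40 N, if the wrist force passes 120 N, or if a joint passes its speed limit or range.

### The arm

A 7-joint arm with a two-finger parallel gripper is mounted at the origin on the work surface. World frame = base frame: x ahead of the robot, y to its left, z up, the work surface at z = 0. Lengths are in m, angles in rad, forces in N, time in s.
With the tool pointing down it reaches from about 0.425 to 0.875 m from the base axis. Payload 4.7 kg.
Tool frame: the origin (TCP) lies at the very end of the fingers, on their centre line; the grasp point (between the pads) lies 19 mm behind it; z points along the fingers, y is the line along which they close (so a half turn about z gives the same grasp; the last joint's range is limited). The gripper opens to 87 mm and grips with 3 to 60 N. Pads are 19 mm wide; open, the fingers measure 117 mm over their backs; the gripper's body (75 mm by 190 mm) begins 51 mm behind the grasp point.
Start: joints at [-1.091, 0.321, -0.07, 1.45, 0.023, 1.371, -0.057], TCP at [0.292, 0.581, 0.223] pointing down, gripper open.
Joint ranges: [-2.86, 2.86], [-0.3, 2.09], [-1.38, 1.24], [0.06, 2.45], [-1.56, 4.7], [0.09, 2.05], [-2.69, 2.69]. Speed limits (rad/s): [2.57, 2.57, 3.14, 3.14, 3.14, 3.14, 3.14].

### API

Orientations are given as a rotation vector (axis times angle).
In Python, from bench import ctrl, vision gives the robot as it stands.
- The arm moves only by the tool jog_arm, never from a script. Its argument "increments" is a list of rows, each an object of numbers: "tx", "ty", "tz": the shift along the tool's x, y, z in mm; "wx", "wy", "wz": the turn, a rotation vector about the tool's x, y, z in rad; "gripper": the opening, from 0 (shut) to 1 (fully open). In form: [{"tx": .., "ty": .., "tz": .., "wx": .., "wy": .., "wz": .., "gripper": ..}, ...]. A call has exactly 5 rows; each row is the pose to reach, as a shift and turn from the pose commanded when the call began, along the tool's axes at that moment; what a row does not reach only later rows make up. A row lasts 1/12 s, in which the tool goes at most 41.7 mm and 7.16 degrees, less where a joint would pass 70% of its speed; a pose out of reach is approached as far as the arm can. A call with a gripper value outside its range is refused whole. The fingers move at their own pace and stop on an object; "grip_force" is the grip in N (left out, the last holds). Time passes only in rows, so rows that repeat a pose let the fingers close, or fill a call up. It gives the time, the measured TCP pose, the force, the opening and the grip force at its end, in the units of the state.
- ctrl.get_state(): the state, without advancing time (a new reading comes with each control period).
- vision.get_image(name): name is "scene" or "side" or "wrist"; returns a dict with "color" (400x640x3 uint8, blue, green, red), "fx", "fy", "cx", "cy" (pixels), "extrinsics" (4x4, takes a point from world to camera coordinates). Camera axes: x right, y down, z forward; pixel columns grow to the right and rows downward; lengths in m; the calibration is good to about 2 mm. A picture is of the moment at which its call begins. There is no depth.
- ctrl.close_job(): hands the job in; it is judged then, once.
Trained networks look in the newest picture that a camera, given by its name, has taken for a name from the list of things; names that differ only in an ending like _2 or _b are one class to them, and where a whole thing is asked for, a point or a joint stands for the part that bears it (a point fixed in the world has none). Each returns a list of dicts, best first, with "conf" (0 to 1); they miss things now and then, are a little off and sometimes report something else, mostly with a low value. They report only what shows in the picture. A call takes as long as a camera call. They do not tell look-alikes from the thing itself.
- vision.spot_in(camera, thing): "bbox" ([left, top, right, bottom] in pixels, round what is visible of it).
The state is a dict: "time": time; "joint_positions": joint angles; "qd": joint speeds; "joint_torque": joint torques, N m; "position": TCP position; "tool_rot": TCP orientation; "ft_force": force on the tool from outside, world axes, zero at the start; "torque": the same for the moment, N m; "grip_width": opening from 0.0 (shut) to 1.0 (fully open); "grip_force": force on a finger pad.
Only numpy, scipy, OpenCV 4.12 (cv2) and the standard library are available. Lean on these libraries where they do the work, as an engineer would, in place of code of your own. Each camera call takes 0.05 s, during which the arm holds its last target. There are 200 camera calls.

## Working session

There is one attempt and no reset: what is moved stays moved. The work goes in short steps, Python scripts to look and compute and a tool call to move; the robot and the scene stay as the last step left them, time stands still between calls to the robot, and variables do not carry over. Pictures are saved under pics/ and viewed, at most 10 in all, crops included, and the job is handed in when it is done.

Besides the shell and the picture viewer there is one more tool, called after "Call:" as name(argument=value, ...) on one line, values as JSON. jog_arm: Moves the arm, as the interface text tells. Its arguments: {"type":"object","properties":{"increments":{"type":"array"},"grip_force":{"type":"number"}},"required":["increments"]}

```bash
mkdir -p pics; ls; cat > h.py <<'E'
import numpy as np, cv2
from bench import ctrl, vision
def grab(n):
    return vision.get_image(n)
def cam(im):
    E=np.array(im["extrinsics"]); K=np.array([[im["fx"],0,im["cx"]],[0,im["fy"],im["cy"]],[0,0,1.]])
    return K,E
def onz(im,u,v,z):
    K,E=cam(im); R,t=E[:3,:3],E[:3,3]; c=-R.T@t
    d=R.T@np.linalg.inv(K)@[u,v,1.]; return (c+d*(z-c[2])/d[2]).round(4)
def proj(im,P):
    K,E=cam(im); p=K@(E[:3,:3]@np.array(P,float)+E[:3,3]); return (p[:2]/p[2]).round(1)
E
python3 - <<'E'
from h import *
s=ctrl.get_state(); print({k:np.round(v,3).tolist() for k,v in s.items()})
for n in ["scene","side"]:
    im=grab(n); cv2.imwrite(f"pics/{n}0.png",im["color"]); K,E=cam(im); print(n,K[0,0],(-E[:3,:3].T@E[:3,3]).round(3))
    for t in ["jar","brush","pot","crank_handle","handwheel","station","stain_bottle","oil_bottle","foam_rack"]:
        print(t,[(np.round(d["bbox"]).tolist(),round(d["conf"],2)) for d in vision.spot_in(n,t)[:4]])
E
```

```text
pics
{'time': 0.0, 'joint_positions': [-1.091, 0.322, -0.07, 1.452, 0.023, 1.371, -0.057], 'qd': [0.002, -0.0, -0.001, -0.001, 0.002, 0.001, -0.0], 'joint_torque': [0.0, -49.129, -0.404, -31.253, -0.064, 0.044, 0.0], 'position': [0.292, 0.58, 0.221], 'tool_rot': [-0.725, -3.056, 0.003], 'ft_force': [0.231, 0.666, -0.06], 'torque': [0.048, -0.035, 0.05], 'grip_force': 0.0, 'grip_width': 0.999}
scene 472.96515380618 [1.366 0.734 0.908]
jar [([317.0, 228.0, 346.0, 275.0], 0.96), ([364.0, 202.0, 392.0, 242.0], 0.85)]
brush [([449.0, 208.0, 466.0, 258.0], 0.87), ([465.0, 220.0, 481.0, 264.0], 0.49), ([267.0, 169.0, 275.0, 187.0], 0.21)]
pot [([440.0, 244.0, 466.0, 283.0], 0.64)]
crank_handle [([268.0, 167.0, 273.0, 186.0], 0.68)]
handwheel [([259.0, 168.0, 289.0, 205.0], 0.8)]
station [([254.0, 168.0, 381.0, 304.0], 0.97)]
stain_bottle [([237.0, 143.0, 258.0, 184.0], 0.89)]
oil_bottle [([408.0, 292.0, 424.0, 321.0], 0.72), ([197.0, 188.0, 236.0, 214.0], 0.2)]
foam_rack [([197.0, 186.0, 236.0, 214.0], 0.75)]
side 396.7595645503585 [-0.141 -0.8    0.752]
jar [([322.0, 178.0, 346.0, 215.0], 0.86), ([271.0, 193.0, 295.0, 236.0], 0.81)]
brush [([221.0, 162.0, 233.0, 202.0], 0.74), ([242.0, 140.0, 252.0, 180.0], 0.54)]
pot [([240.0, 171.0, 258.0, 198.0], 0.7)]
crank_handle [([400.0, 270.0, 433.0, 334.0], 0.63), ([380.0, 188.0, 386.0, 210.0], 0.46)]
handwheel [([364.0, 188.0, 398.0, 212.0], 0.79), ([238.0, 174.0, 258.0, 198.0], 0.34)]
station []
stain_bottle [([402.0, 272.0, 433.0, 330.0], 0.82)]
oil_bottle [([286.0, 161.0, 296.0, 178.0], 0.65)]
foam_rack [([430.0, 263.0, 483.0, 306.0], 0.81)]
```

```bash
python3 - <<'E'
import cv2
a=cv2.imread("pics/scene0.png")[130:330,180:500]; cv2.imwrite("pics/a.png",cv2.resize(a,(800,500),interpolation=3))
b=cv2.imread("pics/side0.png")[120:345,190:510]; cv2.imwrite("pics/b.png",cv2.resize(b,(800,562),interpolation=3))
E
```

```text
(no output)
```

View pics/a.png

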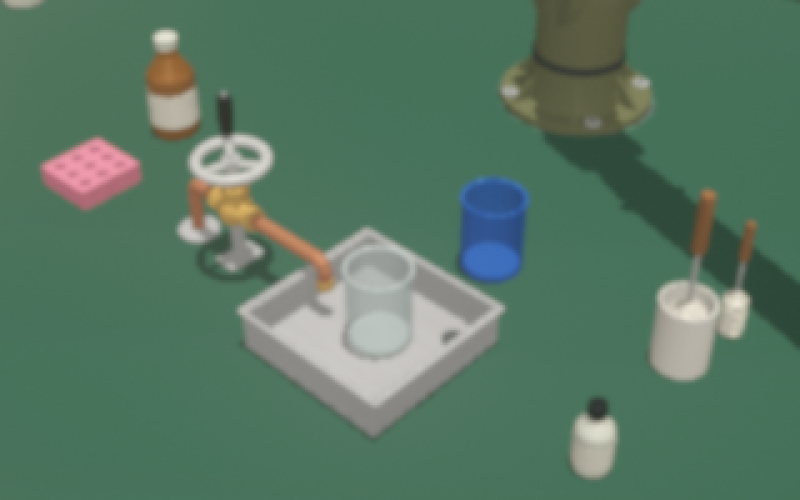

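View pics/b.png

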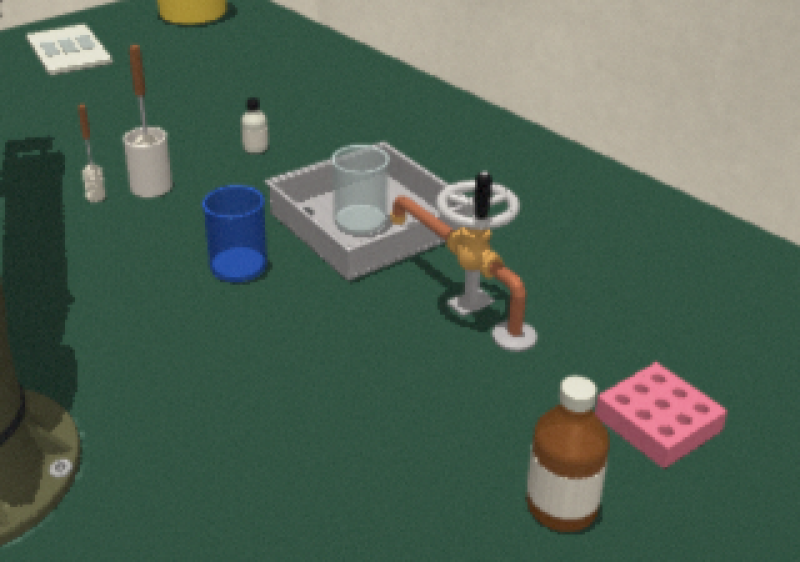

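Scene crop: brush in the pot (handle top ~(709,193)), clear jar in the basin (rim centre (379,269)), black crank (top (224,94)) on the white wheel. The blue jar and the small brush are decoys. The side crop shows the same objects, so I can triangulate.

```bash
python3 - <<'E'
from h import *
A=grab("scene");B=grab("side")
def P(im):
    K,E=cam(im); return K@E[:3]
pts={"brushtop":[(709,193),(136,47)],"hdl_bot":[(698,255),(141,97)],"potrim":[(688,300),(147,140)],"jarrim":[(379,269),(361,160)],"jarbot":[(378,333),(361,222)],
"cranktop":[(224,94),(484,175)],"crankbot":[(227,135),(482,217)],"wheel":[(231,160),(478,203)],"oil":[(597,408),(253,104)],"bluerim":[(494,198),(235,204)],"amber":[(166,38),(578,385)]}
zz=dict(brushtop=.226,hdl_bot=.151,potrim=.085,jarrim=.104,jarbot=.01,cranktop=.209,crankbot=.16,wheel=.15,bluerim=.1,oil=.085,amber=.15)
for k,(a,b) in pts.items():
    a=np.array(a)/2.5+[180,130]; b=np.array(b)/2.5+[190,120]
    X=cv2.triangulatePoints(P(A),P(B),a.reshape(2,1),b.reshape(2,1)).ravel(); X=X[:3]/X[3]
    print(k,X.round(3),"onz",onz(A,*a,zz[k]),onz(B,*b,zz[k]))
for nm,c in [("bas",[(240,312),(367,230),(503,308),(374,408)])]:
    for u in c: print(nm,onz(A,u[0]/2.5+180,u[1]/2.5+130,.05))
E
```

```text
brushtop [0.424 0.386 0.223] onz [0.4241 0.3884 0.226 ] [0.4207 0.3722 0.226 ]
hdl_bot [0.423 0.387 0.146] onz [0.4273 0.3899 0.151 ] [0.4186 0.3718 0.151 ]
potrim [0.42  0.383 0.08 ] onz [0.4215 0.3859 0.085 ] [0.417  0.3666 0.085 ]
jarrim [0.599 0.108 0.099] onz [0.6008 0.1128 0.104 ] [0.5955 0.0983 0.104 ]
jarbot [0.596 0.104 0.003] onz [0.6002 0.1098 0.01  ] [0.5907 0.0927 0.01  ]
cranktop [ 0.56  -0.153  0.206] onz [ 0.5622 -0.1474  0.209 ] [ 0.5583 -0.1586  0.209 ]
crankbot [ 0.562 -0.153  0.15 ] onz [ 0.5708 -0.1394  0.16  ] [ 0.553  -0.1649  0.16  ]
wheel [ 0.589 -0.12   0.142] onz [ 0.5955 -0.1096  0.15  ] [ 0.5827 -0.13    0.15  ]
oil [0.61  0.386 0.076] onz [0.617  0.3901 0.085 ] [0.6011 0.3671 0.085 ]
bluerim [0.409 0.129 0.095] onz [0.4123 0.1335 0.1   ] [0.4063 0.117  0.1   ]
amber [ 0.433 -0.399  0.146] onz [ 0.4365 -0.3908  0.15  ] [ 0.4321 -0.4037  0.15  ]
bas [ 0.7017 -0.0022  0.05  ]
bas [0.5009 0.0138 0.05  ]
bas [0.518  0.2196 0.05  ]
bas [0.7222 0.203  0.05  ]
```

```bash
cat >> h.py <<'E'
from scipy.spatial.transform import Rotation as Ro
def go(T,yang=None):
    """tool shift (mm) to world TCP T; yang: wanted world heading of tool y (mod pi) -> wz; tilt correction too"""
    s=ctrl.get_state(); R=Ro.from_rotvec(s["tool_rot"]).as_matrix(); p=np.array(s["position"])
    d=R.T@(np.array(T)-p)*1000
    h=np.arctan2(R[1,1],R[0,1]); out=dict(d=d.round(1).tolist(),yheading=round(h,3))
    if yang is not None:
        c=min((yang+k*np.pi-h for k in range(-3,4)),key=abs)
        y=np.array([np.cos(h+c),np.sin(h+c),0]); z=np.array([0,0,-1.]); G=np.stack([np.cross(y,z),y,z],1)
        out["w"]=Ro.from_matrix(R.T@G).as_rotvec().round(3).tolist()
    return out
E
python3 - <<'E'
from h import *
A=grab("scene");B=grab("side")
P=lambda im:(cam(im)[0]@cam(im)[1][:3])
a=np.array((751.,222))/2.5+[180,130]; b=np.array((83.,105))/2.5+[190,120]
X=cv2.triangulatePoints(P(A),P(B),a.reshape(2,1),b.reshape(2,1)).ravel(); print("small",X[:3]/X[3])
print(go([.424,.386,.30],0.0)); print(go([.424,.386,.30],np.arctan2(.386,.424)))
E
```

```text
small [0.34396302 0.40752191 0.15020349]
{'d': [-205.4, -114.7, -77.4], 'yheading': np.float64(1.105), 'w': [0.0, -0.0, 1.105]}
{'d': [-205.4, -114.7, -77.4], 'yheading': np.float64(1.105), 'w': [0.0, 0.0, 0.367]}
```

Call:
jog_arm(increments=[{"tx":0,"ty":0,"tz":-40,"wx":0,"wy":0,"wz":0.11,"gripper":1},{"tx":-20,"ty":-10,"tz":-77,"wx":0,"wy":0,"wz":0.22,"gripper":1},{"tx":-55,"ty":-30,"tz":-77,"wx":0,"wy":0,"wz":0.33,"gripper":1},{"tx":-90,"ty":-50,"tz":-77,"wx":0,"wy":0,"wz":0.44,"gripper":1},{"tx":-125,"ty":-70,"tz":-77,"wx":0,"wy":0,"wz":0.55,"gripper":1}])

```text
time: 1.62
position: [0.373, 0.4612, 0.3007]
tool_rot: [1.533, 2.741, 0.003]
ft_force: [2.2, 0.2, 0.3]
grip_width: 0.999
grip_force: 0.0
```

```bash
python3 -c "
from h import *
print(go([.424,.386,.30],0.0))"
```

```text
{'d': [-90.7, 4.1, 0.6], 'yheading': np.float64(0.551), 'w': [0.002, -0.001, 0.551]}
```

Call:
jog_arm(increments=[{"tx":-25,"ty":1,"tz":0,"wx":0,"wy":0,"wz":0.11,"gripper":1},{"tx":-50,"ty":2,"tz":0,"wx":0,"wy":0,"wz":0.22,"gripper":1},{"tx":-75,"ty":3,"tz":0,"wx":0,"wy":0,"wz":0.33,"gripper":1},{"tx":-90.7,"ty":4,"tz":0,"wx":0,"wy":0,"wz":0.44,"gripper":1},{"tx":-90.7,"ty":4,"tz":0,"wx":0,"wy":0,"wz":0.551,"gripper":1}])

```text
time: 2.03
position: [0.4269, 0.3826, 0.3001]
tool_rot: [2.229, 2.21, 0.001]
ft_force: [-0.3, -0.5, 0.6]
grip_width: 1.0
grip_force: 0.0
```

```bash
python3 -c "
from h import *
im=grab('wrist'); cv2.imwrite('pics/w1.png',im['color'])
print(go([.424,.386,.177],0.0), ctrl.get_state()['position'])
print('brush',vision.spot_in('wrist','brush')[:3],'pot',vision.spot_in('wrist','pot')[:2])
for z in (.226,.151): print(proj(im,[.424,.386,z]))
K,E=cam(im);print((-E[:3,:3].T@E[:3,3]).round(3))
"
```

```text
{'d': [1.3, -1.5, 123.0], 'yheading': np.float64(-0.011), 'w': [0.001, -0.0, -0.011]} [0.42538113 0.38467178 0.30001275]
brush [{'bbox': [301.0, 155.7, 327.9, 214.3], 'conf': 0.89}, {'bbox': [227.0, 144.3, 273.0, 172.8], 'conf': 0.61}] pot [{'bbox': [288.6, 145.5, 337.2, 201.2], 'conf': 0.88}, {'bbox': [302.5, 155.5, 330.7, 209.5], 'conf': 0.64}]
[315.2 205.6]
[315.8 186.5]
[0.427 0.451 0.462]
```

View pics/w1.png

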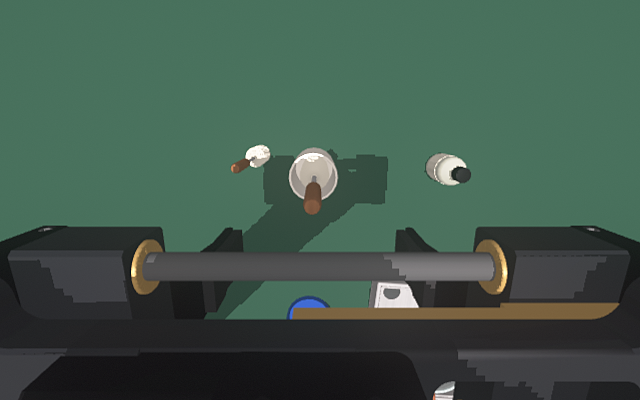

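The wrist view shows the brush handle top at (313,206), and I predicted (315,206). The fit is good, so I'll descend.

Call:
jog_arm(increments=[{"tx":1,"ty":-2,"tz":35,"wx":0,"wy":0,"wz":0,"gripper":1},{"tx":1,"ty":-2,"tz":70,"wx":0,"wy":0,"wz":0,"gripper":1},{"tx":1,"ty":-2,"tz":105,"wx":0,"wy":0,"wz":0,"gripper":1},{"tx":1,"ty":-2,"tz":123,"wx":0,"wy":0,"wz":0,"gripper":0.6},{"tx":1,"ty":-2,"tz":123,"wx":0,"wy":0,"wz":0,"gripper":0}], grip_force=25)

```text
time: 2.6
position: [0.4181, 0.3867, 0.1713]
tool_rot: [-2.211, -2.231, 0.015]
ft_force: [0.4, 0.9, -0.2]
grip_width: 0.917
grip_force: 0.0
```

Call:
jog_arm(increments=[{"gripper":0,"tx":0},{"gripper":0,"tx":0},{"gripper":0,"tx":0},{"gripper":0,"tx":0},{"gripper":0,"tx":0}])

```text
validation failed for argument at $.in...
```

Call:
jog_arm(increments=[{"tx":0,"ty":0,"tz":0,"wx":0,"wy":0,"wz":0,"gripper":0},{"tx":0,"ty":0,"tz":0,"wx":0,"wy":0,"wz":0,"gripper":0},{"tx":0,"ty":0,"tz":0,"wx":0,"wy":0,"wz":0,"gripper":0},{"tx":0,"ty":0,"tz":0,"wx":0,"wy":0,"wz":0,"gripper":0},{"tx":0,"ty":0,"tz":0,"wx":0,"wy":0,"wz":0,"gripper":0}])

```text
time: 3.02
position: [0.422, 0.3887, 0.1781]
tool_rot: [-2.216, -2.226, -0.004]
ft_force: [-0.1, -0.9, -0.6]
grip_width: 0.558
grip_force: 0.0
```

```bash
python3 -c "
from h import *
s=ctrl.get_state();print(s['grip_width'],s['grip_force'],s['position'],s['ft_force'],go([.6,.107,.31],0.0))
"
```

```text
0.557637506212309 0.0 [0.42198505 0.38870329 0.17806397] [-0.12478677 -0.85570744 -0.64966814] {'d': [-282.2, 177.0, -132.2], 'yheading': np.float64(0.004), 'w': [0.002, -0.002, 0.004]}
```

Call:
jog_arm(increments=[{"tx":0,"ty":0,"tz":0,"wx":0,"wy":0,"wz":0,"gripper":0},{"tx":0,"ty":0,"tz":0,"wx":0,"wy":0,"wz":0,"gripper":0},{"tx":0,"ty":0,"tz":0,"wx":0,"wy":0,"wz":0,"gripper":0},{"tx":0,"ty":0,"tz":0,"wx":0,"wy":0,"wz":0,"gripper":0},{"tx":0,"ty":0,"tz":0,"wx":0,"wy":0,"wz":0,"gripper":0}])

```text
time: 3.43
position: [0.4214, 0.388, 0.1766]
tool_rot: [2.217, 2.226, 0.0]
ft_force: [0.5, -0.6, -0.1]
grip_width: 0.18
grip_force: 25.1
```

Call:
jog_arm(increments=[{"tx":0,"ty":0,"tz":0,"wx":0,"wy":0,"wz":0,"gripper":0},{"tx":0,"ty":0,"tz":0,"wx":0,"wy":0,"wz":0,"gripper":0},{"tx":0,"ty":0,"tz":0,"wx":0,"wy":0,"wz":0,"gripper":0},{"tx":0,"ty":0,"tz":0,"wx":0,"wy":0,"wz":0,"gripper":0},{"tx":0,"ty":0,"tz":0,"wx":0,"wy":0,"wz":0,"gripper":0}])

```text
time: 3.85
position: [0.4214, 0.3881, 0.1766]
tool_rot: [-2.217, -2.226, -0.0]
ft_force: [0.2, 0.3, -0.4]
grip_width: 0.179
grip_force: 25.0
```

Call:
jog_arm(increments=[{"tx":0,"ty":0,"tz":-25,"wx":0,"wy":0,"wz":0,"gripper":0},{"tx":0,"ty":0,"tz":-55,"wx":0,"wy":0,"wz":0,"gripper":0},{"tx":0,"ty":0,"tz":-85,"wx":0,"wy":0,"wz":0,"gripper":0},{"tx":0,"ty":0,"tz":-115,"wx":0,"wy":0,"wz":0,"gripper":0},{"tx":0,"ty":0,"tz":-130,"wx":0,"wy":0,"wz":0,"gripper":0}])

```text
time: 4.27
position: [0.4223, 0.3888, 0.3106]
tool_rot: [-2.217, -2.226, -0.008]
ft_force: [0.8, 0.1, 0.1]
grip_width: 0.178
grip_force: 25.0
```

Call:
jog_arm(increments=[{"tx":-15,"ty":9,"tz":0,"wx":0,"wy":0,"wz":0,"gripper":0},{"tx":-40,"ty":25,"tz":0,"wx":0,"wy":0,"wz":0,"gripper":0},{"tx":-67,"ty":42,"tz":0,"wx":0,"wy":0,"wz":0,"gripper":0},{"tx":-94,"ty":60,"tz":0,"wx":0,"wy":0,"wz":0,"gripper":0},{"tx":-121,"ty":77,"tz":0,"wx":0,"wy":0,"wz":0,"gripper":0}])

```text
time: 4.68
position: [0.4995, 0.2661, 0.3065]
tool_rot: [2.216, 2.226, 0.0]
ft_force: [0.8, 0.0, -1.2]
grip_width: 0.176
grip_force: 25.0
```

Call:
jog_arm(increments=[{"tx":-27,"ty":17,"tz":0,"wx":0,"wy":0,"wz":0,"gripper":0},{"tx":-54,"ty":34,"tz":0,"wx":0,"wy":0,"wz":0,"gripper":0},{"tx":-81,"ty":51,"tz":0,"wx":0,"wy":0,"wz":0,"gripper":0},{"tx":-108,"ty":68,"tz":0,"wx":0,"wy":0,"wz":0,"gripper":0},{"tx":-125,"ty":80,"tz":0,"wx":0,"wy":0,"wz":0,"gripper":0}])

```text
time: 5.1
position: [0.5807, 0.1385, 0.3065]
tool_rot: [2.22, 2.22, -0.001]
ft_force: [1.4, 0.2, -1.2]
grip_width: 0.178
grip_force: 25.0
```

```bash
python3 -c "
from h import *
W=grab('wrist'); S=grab('side'); C=grab('scene')
cv2.imwrite('pics/w2.png',W['color']); c=np.vstack([cv2.resize(C['color'][150:290,280:430],(600,560))]);d=cv2.resize(S['color'][90:250,260:400],(490,560))
cv2.imwrite('pics/c2.png',np.hstack([cv2.resize(c,(400,373)),cv2.resize(d,(326,373))]))
s=ctrl.get_state();print(s['grip_width'],s['grip_force'],s['position'],go([.6,.107,.183],0.0))
"
```

```text
0.18082888516845624 25.0000646780245 [0.58007632 0.14026604 0.30618027] {'d': [-33.2, 20.0, 123.2], 'yheading': np.float64(-0.001), 'w': [-0.0, 0.001, -0.001]}
```

View pics/c2.png

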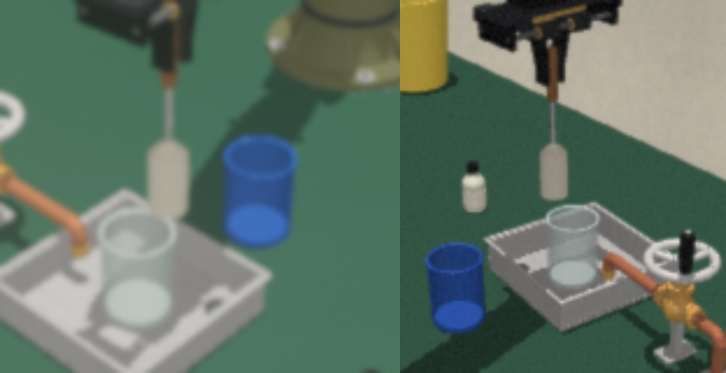

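View pics/w2.png

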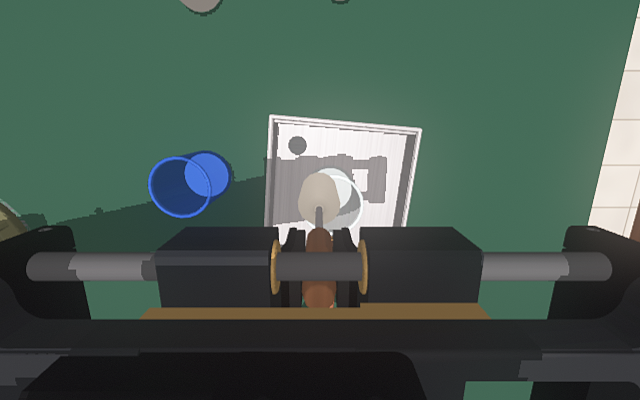

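Scene/side crop: brush upright, hanging left-rear of the jar rim. I'll check the calibration bias using the brush's known position, and check the jar rim in the wrist view (right edge ~(362,205)).

```bash
python3 -c "
from h import *
W=grab('wrist'); S=grab('side'); C=grab('scene')
p=ctrl.get_state()['position']; b=[p[0],p[1],p[2]-.1706]
for z in (0,.07): q=[b[0],b[1],b[2]+z]; print('brush',proj(C,q),proj(S,q),proj(W,q))
for c in [(.6,.107),(.602,.107),(.6,.110)]: print(c,'rim',proj(C,[*c,.104]),proj(S,[*c,.104]),proj(W,[c[0]+.039,c[1],.104]), proj(W,[c[0]+.027,c[1]+.027,.104]))
cv2.imwrite('pics/w3.png',cv2.resize(W['color'][100:235,250:440],(760,540),interpolation=cv2.INTER_CUBIC))
"
```

```text
brush [346.1 228.8] [321.9 172.2] [317.7 181.9]
brush [346.3 207.2] [321.5 153.2] [317.4 196.9]
(0.6, 0.107) rim [330.1 236.6] [333.8 182.6] [366.4 206.6] [357.4 185.3]
(0.602, 0.107) rim [329.6 237. ] [334.3 182.4] [368.  206.6] [359.  185.3]
(0.6, 0.11) rim [331. 237.] [333.2 182.3] [366.5 204.2] [357.5 182.8]
```

View pics/w3.png

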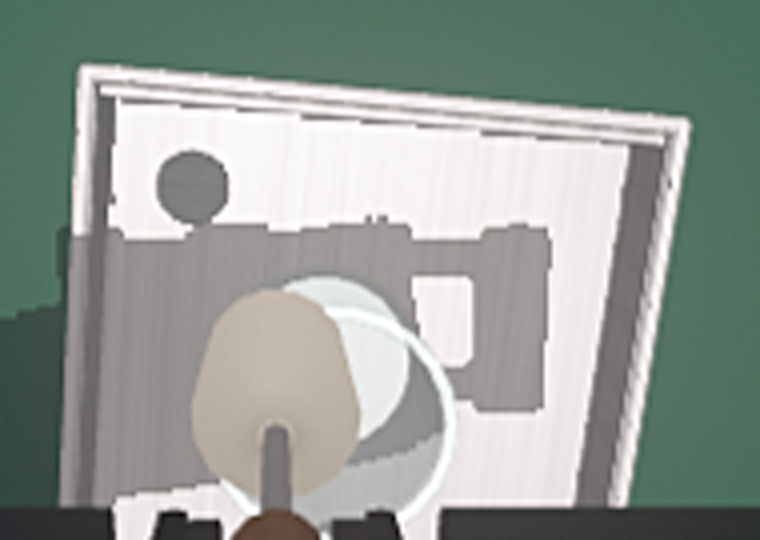

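```bash
python3 -c "
from h import *
S=grab('side'); C=grab('scene')
print(ctrl.get_state()['position'])
for n,im in (('side',S),('scene',C)):
  print(n,[(d['bbox'],d['conf']) for d in vision.spot_in(n,'brush')[:2]],[(d['bbox'],d['conf']) for d in vision.spot_in(n,'jar')[:2]])
a=C['color'][150:290,280:430];b=S['color'][90:250,260:400]
cv2.imwrite('pics/c4.png',np.hstack([cv2.resize(a,(400,373)),cv2.resize(b,(326,373))]))
"
```

```text
[0.57873539 0.14447303 0.30651384]
side [([317.8, 111.6, 327.9, 175.9], 0.83), ([221.4, 164.0, 234.9, 200.0], 0.69)] [([270.9, 192.0, 293.4, 233.0], 0.81), ([321.2, 176.3, 343.4, 216.1], 0.72)]
scene [([337.2, 179.5, 351.5, 232.8], 0.79), ([465.7, 220.9, 483.5, 264.1], 0.67)] [([317.4, 228.0, 345.0, 275.6], 0.97), ([363.5, 204.4, 389.5, 242.5], 0.91)]
```

View pics/c4.png

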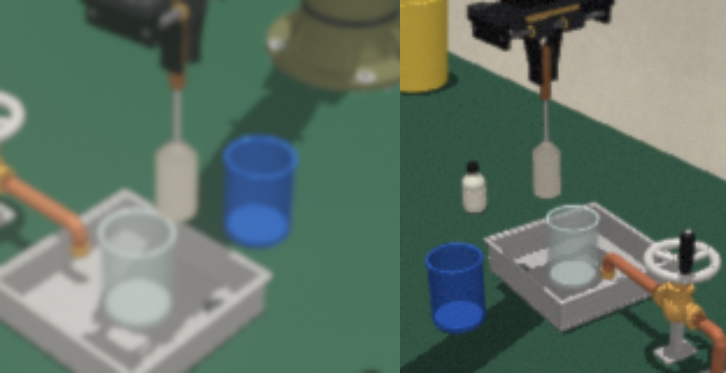

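Arm was still settling before. It now matches the predictions. Jar is at ≈(0.599, 0.110).

Call:
jog_arm(increments=[{"tx":-8,"ty":5,"tz":0,"wx":0,"wy":0,"wz":0,"gripper":0},{"tx":-16,"ty":10,"tz":0,"wx":0,"wy":0,"wz":0,"gripper":0},{"tx":-24,"ty":15,"tz":0,"wx":0,"wy":0,"wz":0,"gripper":0},{"tx":-30,"ty":18,"tz":0,"wx":0,"wy":0,"wz":0,"gripper":0},{"tx":-34,"ty":20,"tz":0,"wx":0,"wy":0,"wz":0,"gripper":0}])

```text
time: 6.12
position: [0.6002, 0.1066, 0.3065]
tool_rot: [2.219, 2.223, -0.001]
ft_force: [0.8, 1.2, -1.5]
grip_width: 0.179
grip_force: 25.0
```

Call:
jog_arm(increments=[{"tx":0,"ty":0,"tz":0,"wx":0,"wy":0,"wz":0,"gripper":0},{"tx":0,"ty":0,"tz":0,"wx":0,"wy":0,"wz":0,"gripper":0},{"tx":0,"ty":0,"tz":0,"wx":0,"wy":0,"wz":0,"gripper":0},{"tx":0,"ty":0,"tz":0,"wx":0,"wy":0,"wz":0,"gripper":0},{"tx":0,"ty":0,"tz":0,"wx":0,"wy":0,"wz":0,"gripper":0}])

```text
time: 6.53
position: [0.5993, 0.1094, 0.3066]
tool_rot: [-2.216, -2.227, -0.0]
ft_force: [0.6, 0.3, -0.7]
grip_width: 0.175
grip_force: 25.0
```

```bash
python3 -c "
from h import *
s=ctrl.get_state();print(s['position'],go([.599,.110,.183],0.0))
S=grab('side'); C=grab('scene')
a=C['color'][150:290,280:430];b=S['color'][90:250,260:400]
cv2.imwrite('pics/c5.png',np.hstack([cv2.resize(a,(400,373)),cv2.resize(b,(326,373))]))
"
```

```text
[0.59934295 0.10941106 0.30660334] {'d': [0.6, -0.3, 123.6], 'yheading': np.float64(0.005), 'w': [-0.0, -0.0, 0.005]}
```

View pics/c5.png

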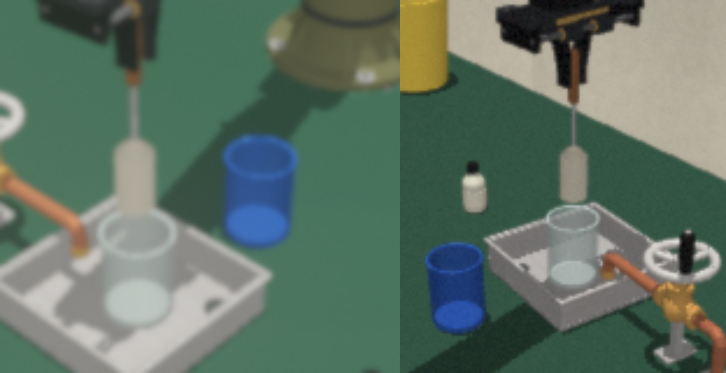

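The brush is centred over the jar in both views (scene u 135 vs 137, side 573 vs 573). Starting the strokes.

Call:
jog_arm(increments=[{"tx":1,"ty":0,"tz":12,"wx":0,"wy":0,"wz":0,"gripper":0},{"tx":1,"ty":0,"tz":25,"wx":0,"wy":0,"wz":0,"gripper":0},{"tx":1,"ty":0,"tz":40,"wx":0,"wy":0,"wz":0,"gripper":0},{"tx":1,"ty":0,"tz":55,"wx":0,"wy":0,"wz":0,"gripper":0},{"tx":1,"ty":0,"tz":70,"wx":0,"wy":0,"wz":0,"gripper":0}])

```text
time: 7.05
position: [0.5987, 0.1098, 0.2341]
tool_rot: [-2.216, -2.225, 0.002]
ft_force: [-0.0, -0.5, -0.3]
grip_width: 0.178
grip_force: 25.0
```

Call:
jog_arm(increments=[{"tx":0,"ty":0,"tz":15,"wx":0,"wy":0,"wz":0,"gripper":0},{"tx":0,"ty":0,"tz":28,"wx":0,"wy":0,"wz":0,"gripper":0},{"tx":0,"ty":0,"tz":40,"wx":0,"wy":0,"wz":0,"gripper":0},{"tx":0,"ty":0,"tz":47,"wx":0,"wy":0,"wz":0,"gripper":0},{"tx":0,"ty":0,"tz":51,"wx":0,"wy":0,"wz":0,"gripper":0}])

```text
time: 7.47
position: [0.5988, 0.1097, 0.1839]
tool_rot: [-2.216, -2.225, 0.003]
ft_force: [-0.5, 0.8, -0.9]
grip_width: 0.178
grip_force: 25.0
```

Call:
jog_arm(increments=[{"tx":0,"ty":0,"tz":0,"wx":0,"wy":0,"wz":0,"gripper":0},{"tx":0,"ty":0,"tz":0,"wx":0,"wy":0,"wz":0,"gripper":0},{"tx":0,"ty":0,"tz":0,"wx":0,"wy":0,"wz":0,"gripper":0},{"tx":0,"ty":0,"tz":0,"wx":0,"wy":0,"wz":0,"gripper":0},{"tx":0,"ty":0,"tz":0,"wx":0,"wy":0,"wz":0,"gripper":0}])

```text
time: 7.88
position: [0.5999, 0.1099, 0.1863]
tool_rot: [2.217, 2.226, 0.002]
ft_force: [0.6, 0.5, -1.4]
grip_width: 0.178
grip_force: 25.0
```

Call:
jog_arm(increments=[{"tx":0,"ty":0,"tz":-12,"wx":0,"wy":0,"wz":0,"gripper":0},{"tx":0,"ty":0,"tz":-30,"wx":0,"wy":0,"wz":0,"gripper":0},{"tx":0,"ty":0,"tz":-48,"wx":0,"wy":0,"wz":0,"gripper":0},{"tx":0,"ty":0,"tz":-60,"wx":0,"wy":0,"wz":0,"gripper":0},{"tx":0,"ty":0,"tz":-65,"wx":0,"wy":0,"wz":0,"gripper":0}])

```text
time: 8.3
position: [0.6007, 0.11, 0.2538]
tool_rot: [2.216, 2.224, 0.006]
ft_force: [-0.6, 1.1, -0.9]
grip_width: 0.178
grip_force: 25.0
```

Call:
jog_arm(increments=[{"tx":0,"ty":0,"tz":0,"wx":0,"wy":0,"wz":0,"gripper":0},{"tx":0,"ty":0,"tz":15,"wx":0,"wy":0,"wz":0,"gripper":0},{"tx":0,"ty":0,"tz":33,"wx":0,"wy":0,"wz":0,"gripper":0},{"tx":0,"ty":0,"tz":50,"wx":0,"wy":0,"wz":0,"gripper":0},{"tx":0,"ty":0,"tz":60,"wx":0,"wy":0,"wz":0,"gripper":0}])

```text
time: 8.72
position: [0.5979, 0.1096, 0.1875]
tool_rot: [-2.215, -2.224, 0.006]
ft_force: [-0.1, -0.1, -1.2]
grip_width: 0.18
grip_force: 25.0
```

Call:
jog_arm(increments=[{"tx":0,"ty":0,"tz":5,"wx":0,"wy":0,"wz":0,"gripper":0},{"tx":0,"ty":0,"tz":6,"wx":0,"wy":0,"wz":0,"gripper":0},{"tx":0,"ty":0,"tz":6,"wx":0,"wy":0,"wz":0,"gripper":0},{"tx":0,"ty":0,"tz":6,"wx":0,"wy":0,"wz":0,"gripper":0},{"tx":0,"ty":0,"tz":6,"wx":0,"wy":0,"wz":0,"gripper":0}])

```text
time: 9.13
position: [0.6002, 0.1099, 0.1857]
tool_rot: [2.216, 2.225, 0.003]
ft_force: [-0.2, 0.0, -0.9]
grip_width: 0.175
grip_force: 25.0
```

Call:
jog_arm(increments=[{"tx":0,"ty":0,"tz":-12,"wx":0,"wy":0,"wz":0,"gripper":0},{"tx":0,"ty":0,"tz":-30,"wx":0,"wy":0,"wz":0,"gripper":0},{"tx":0,"ty":0,"tz":-48,"wx":0,"wy":0,"wz":0,"gripper":0},{"tx":0,"ty":0,"tz":-60,"wx":0,"wy":0,"wz":0,"gripper":0},{"tx":0,"ty":0,"tz":-65,"wx":0,"wy":0,"wz":0,"gripper":0}])

```text
time: 9.55
position: [0.6009, 0.1099, 0.2531]
tool_rot: [2.215, 2.224, 0.007]
ft_force: [-0.2, 0.0, -1.1]
grip_width: 0.175
grip_force: 25.0
```

Call:
jog_arm(increments=[{"tx":0,"ty":0,"tz":0,"wx":0,"wy":0,"wz":0,"gripper":0},{"tx":0,"ty":0,"tz":15,"wx":0,"wy":0,"wz":0,"gripper":0},{"tx":0,"ty":0,"tz":33,"wx":0,"wy":0,"wz":0,"gripper":0},{"tx":0,"ty":0,"tz":50,"wx":0,"wy":0,"wz":0,"gripper":0},{"tx":0,"ty":0,"tz":60,"wx":0,"wy":0,"wz":0,"gripper":0}])

```text
time: 9.97
position: [0.5979, 0.1096, 0.1865]
tool_rot: [-2.215, -2.225, 0.006]
ft_force: [-0.7, 0.8, -1.2]
grip_width: 0.18
grip_force: 25.0
```

Call:
jog_arm(increments=[{"tx":0,"ty":0,"tz":5,"wx":0,"wy":0,"wz":0,"gripper":0},{"tx":0,"ty":0,"tz":7,"wx":0,"wy":0,"wz":0,"gripper":0},{"tx":0,"ty":0,"tz":8,"wx":0,"wy":0,"wz":0,"gripper":0},{"tx":0,"ty":0,"tz":8,"wx":0,"wy":0,"wz":0,"gripper":0},{"tx":0,"ty":0,"tz":8,"wx":0,"wy":0,"wz":0,"gripper":0}])

```text
time: 10.38
position: [0.6001, 0.1099, 0.1825]
tool_rot: [2.216, 2.225, 0.002]
ft_force: [-0.1, 0.6, -0.9]
grip_width: 0.174
grip_force: 25.0
```

Call:
jog_arm(increments=[{"tx":0,"ty":0,"tz":1,"wx":0,"wy":0,"wz":0,"gripper":0},{"tx":0,"ty":0,"tz":2,"wx":0,"wy":0,"wz":0,"gripper":0},{"tx":0,"ty":0,"tz":2,"wx":0,"wy":0,"wz":0,"gripper":0},{"tx":0,"ty":0,"tz":2,"wx":0,"wy":0,"wz":0,"gripper":0},{"tx":0,"ty":0,"tz":2,"wx":0,"wy":0,"wz":0,"gripper":0}])

```text
time: 10.8
position: [0.6001, 0.11, 0.1806]
tool_rot: [2.216, 2.225, 0.003]
ft_force: [0.0, 0.3, 5.1]
grip_width: 0.177
grip_force: 25.0
```

Call:
jog_arm(increments=[{"tx":0,"ty":0,"tz":-1,"wx":0,"wy":0,"wz":0,"gripper":0.25},{"tx":0,"ty":0,"tz":-1,"wx":0,"wy":0,"wz":0,"gripper":0.35},{"tx":0,"ty":0,"tz":-1,"wx":0,"wy":0,"wz":0,"gripper":0.5},{"tx":0,"ty":0,"tz":-1,"wx":0,"wy":0,"wz":0,"gripper":0.7},{"tx":0,"ty":0,"tz":-1,"wx":0,"wy":0,"wz":0,"gripper":0.7}])

```text
time: 11.22
position: [0.5993, 0.1097, 0.1801]
tool_rot: [-2.217, -2.226, 0.001]
ft_force: [0.4, -0.8, -0.5]
grip_width: 0.468
grip_force: 0.0
```

Call:
jog_arm(increments=[{"tx":0,"ty":0,"tz":0,"wx":0,"wy":0,"wz":0,"gripper":0.7},{"tx":0,"ty":0,"tz":-20,"wx":0,"wy":0,"wz":0,"gripper":0.7},{"tx":0,"ty":0,"tz":-50,"wx":0,"wy":0,"wz":0,"gripper":0.7},{"tx":0,"ty":0,"tz":-80,"wx":0,"wy":0,"wz":0,"gripper":0.7},{"tx":0,"ty":0,"tz":-110,"wx":0,"wy":0,"wz":0,"gripper":0.7}])

```text
time: 11.63
position: [0.5992, 0.1097, 0.2915]
tool_rot: [-2.217, -2.226, 0.001]
ft_force: [0.5, -0.4, 0.3]
grip_width: 0.696
grip_force: 0.0
```

Call:
jog_arm(increments=[{"tx":-35,"ty":-5,"tz":0,"wx":0,"wy":0,"wz":0,"gripper":0.7},{"tx":-70,"ty":-10,"tz":0,"wx":0,"wy":0,"wz":0,"gripper":0.7},{"tx":-105,"ty":-16,"tz":0,"wx":0,"wy":0,"wz":0,"gripper":0.7},{"tx":-140,"ty":-22,"tz":0,"wx":0,"wy":0,"wz":0,"gripper":0.7},{"tx":-170,"ty":-26,"tz":0,"wx":0,"wy":0,"wz":0,"gripper":0.7}])

```text
time: 12.05
position: [0.5734, -0.0632, 0.2908]
tool_rot: [2.218, 2.224, 0.0]
ft_force: [0.1, -0.6, -0.2]
grip_width: 0.698
grip_force: 0.0
```

Call:
jog_arm(increments=[{"tx":0,"ty":0,"tz":0,"wx":0,"wy":0,"wz":0,"gripper":0.7},{"tx":0,"ty":0,"tz":0,"wx":0,"wy":0,"wz":0,"gripper":0.7},{"tx":0,"ty":0,"tz":0,"wx":0,"wy":0,"wz":0,"gripper":0.7},{"tx":0,"ty":0,"tz":0,"wx":0,"wy":0,"wz":0,"gripper":0.7},{"tx":0,"ty":0,"tz":0,"wx":0,"wy":0,"wz":0,"gripper":0.7}])

```text
time: 12.47
position: [0.5745, -0.0584, 0.2903]
tool_rot: [-2.213, -2.229, 0.0]
ft_force: [0.2, -0.4, -0.2]
grip_width: 0.699
grip_force: 0.0
```

```bash
python3 -c "
from h import *
W=grab('wrist'); S=grab('side'); C=grab('scene')
s=ctrl.get_state();print(s['position'],s['joint_positions'],go([.561,-.152,.171],0.0))
w=W['color'][60:260,140:500];a=C['color'][150:290,250:400];b=S['color'][90:250,260:400]
print(proj(W,[.561,-.152,.209]),proj(W,[.588,-.117,.15]),proj(W,[.588+.0485,-.117,.15]),proj(W,[.588-.0485,-.117,.15]),proj(W,[.588,-.117+.0485,.15]))
cv2.imwrite('pics/c6.png',np.vstack([np.hstack([cv2.resize(a,(300,280)),cv2.resize(b,(245,280))]),cv2.resize(w,(545,303))]))
cv2.imwrite('pics/w6.png',W['color'])
"
```

```text
[ 0.57436217 -0.05924225  0.2903997 ] [-0.39570202  0.14641992  0.51116129  1.54850713 -0.07180365  1.46566928
  0.12423407] {'d': [-92.7, -13.9, 119.4], 'yheading': np.float64(0.006), 'w': [-0.0, -0.0, 0.006]}
[303.6 306.7] [331.3 245.5] [376.8 245.7] [285.8 245.2] [332.1 201.4]
```

View pics/c6.png

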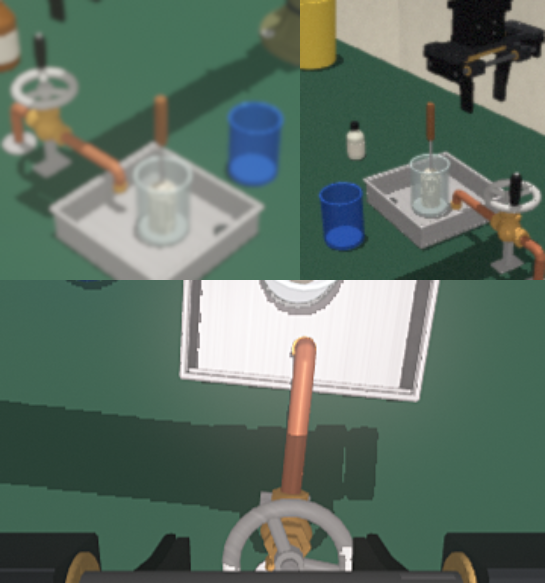

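The brush is standing in the jar (side crop ~(430,140)). In the wrist view the wheel hub is at ≈(331,248), giving hub ≈(0.587, −0.119) and crank ≈(0.561, −0.152). Next I'll grip the crank.

Call:
jog_arm(increments=[{"tx":-20,"ty":-3,"tz":0,"wx":0,"wy":0,"wz":0,"gripper":0.7},{"tx":-45,"ty":-7,"tz":0,"wx":0,"wy":0,"wz":0,"gripper":0.7},{"tx":-70,"ty":-10,"tz":0,"wx":0,"wy":0,"wz":0,"gripper":0.7},{"tx":-85,"ty":-12,"tz":0,"wx":0,"wy":0,"wz":0,"gripper":0.7},{"tx":-93,"ty":-13.5,"tz":0,"wx":0,"wy":0,"wz":0,"gripper":0.7}])

```text
time: 13.03
position: [0.5605, -0.156, 0.2907]
tool_rot: [2.22, 2.222, -0.001]
ft_force: [-0.2, -0.2, -0.4]
grip_width: 0.698
grip_force: 0.0
```

Call:
jog_arm(increments=[{"tx":0,"ty":0,"tz":0,"wx":0,"wy":0,"wz":0,"gripper":0.7},{"tx":0,"ty":0,"tz":0,"wx":0,"wy":0,"wz":0,"gripper":0.7},{"tx":0,"ty":0,"tz":15,"wx":0,"wy":0,"wz":0,"gripper":0.7},{"tx":0,"ty":0,"tz":35,"wx":0,"wy":0,"wz":0,"gripper":0.7},{"tx":0,"ty":0,"tz":55,"wx":0,"wy":0,"wz":0,"gripper":0.7}])

```text
time: 13.45
position: [0.5621, -0.1509, 0.2353]
tool_rot: [2.213, 2.229, 0.003]
ft_force: [-0.4, -0.0, 0.0]
grip_width: 0.701
grip_force: 0.0
```

Call:
jog_arm(increments=[{"tx":0,"ty":0,"tz":15,"wx":0,"wy":0,"wz":0,"gripper":0.7},{"tx":0,"ty":0,"tz":32,"wx":0,"wy":0,"wz":0,"gripper":0.7},{"tx":0,"ty":0,"tz":48,"wx":0,"wy":0,"wz":0,"gripper":0.7},{"tx":0,"ty":0,"tz":58,"wx":0,"wy":0,"wz":0,"gripper":0.7},{"tx":0,"ty":0,"tz":64,"wx":0,"wy":0,"wz":0,"gripper":0.7}])

```text
time: 13.87
position: [0.5609, -0.1512, 0.17]
tool_rot: [-2.213, -2.227, 0.001]
ft_force: [0.8, 0.3, -0.3]
grip_width: 0.701
grip_force: 0.0
```

```bash
python3 -c "
from h import *
W=grab('wrist'); s=ctrl.get_state();print(s['position'],s['ft_force'],go([.561,-.152,.171],0.0))
print(vision.spot_in('wrist','crank_handle')[:2],proj(W,[.561,-.152,.209]),proj(W,[.587,-.119,.15]),vision.spot_in('wrist','handwheel')[:2])
cv2.imwrite('pics/w7.png',W['color'])
"
```

```text
[ 0.560542   -0.15159837  0.16957101] [-0.25127243  0.26064291 -1.75222113] {'d': [-0.4, 0.5, -1.4], 'yheading': np.float64(0.006), 'w': [-0.003, -0.001, 0.006]}
[{'bbox': [300.7, 228.6, 336.1, 292.4], 'conf': 0.58}] [319.4 281.6] [362.5 183.7] [{'bbox': [285.9, 104.7, 437.5, 297.0], 'conf': 0.61}]
```

View pics/w7.png

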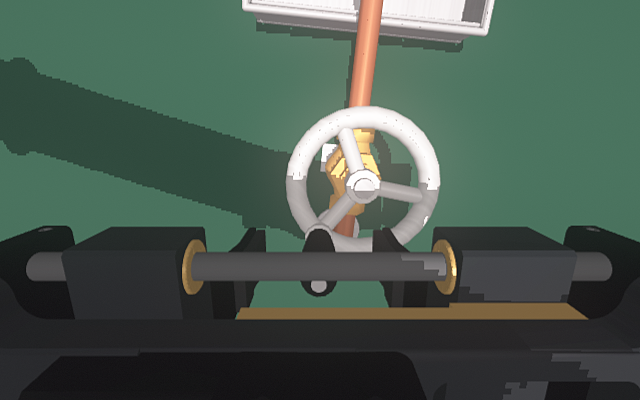

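Hub at (363,183) against a predicted (362.5,183.7), and the crank sits between the fingers at (319,285). Closing the gripper.

Call:
jog_arm(increments=[{"tx":-0.5,"ty":0.5,"tz":0,"wx":0,"wy":0,"wz":0,"gripper":0},{"tx":-0.5,"ty":0.5,"tz":0,"wx":0,"wy":0,"wz":0,"gripper":0},{"tx":-0.5,"ty":0.5,"tz":0,"wx":0,"wy":0,"wz":0,"gripper":0},{"tx":-0.5,"ty":0.5,"tz":0,"wx":0,"wy":0,"wz":0,"gripper":0},{"tx":-0.5,"ty":0.5,"tz":0,"wx":0,"wy":0,"wz":0,"gripper":0}], grip_force=15)

```text
time: 14.43
position: [0.5617, -0.1539, 0.1719]
tool_rot: [2.217, 2.226, 0.001]
ft_force: [-0.2, -1.0, -0.5]
grip_width: 0.407
grip_force: 0.0
```

Call:
jog_arm(increments=[{"tx":0,"ty":0,"tz":0,"wx":0,"wy":0,"wz":0,"gripper":0},{"tx":0,"ty":0,"tz":0,"wx":0,"wy":0,"wz":0,"gripper":0},{"tx":0,"ty":0,"tz":0,"wx":0,"wy":0,"wz":0,"gripper":0},{"tx":0,"ty":0,"tz":0,"wx":0,"wy":0,"wz":0,"gripper":0},{"tx":0,"ty":0,"tz":0,"wx":0,"wy":0,"wz":0,"gripper":0}])

```text
time: 14.85
position: [0.5613, -0.1539, 0.1716]
tool_rot: [-2.217, -2.225, 0.001]
ft_force: [-1.0, -0.4, 1.3]
grip_width: 0.21
grip_force: 15.0
```

```bash
cat > circ.py <<'E'
import sys; from h import *
# circ.py hubx huby step_deg ncalls : rows of tx(=dy) ty(=dx) for clockwise(-)/ccw(+) steps from the phase of the current pose
hx,hy,st,n=map(float,sys.argv[1:5]); s=ctrl.get_state(); p=np.array(s["position"])-[hx,hy,0]
ph=float(sys.argv[5])*np.pi/180 if len(sys.argv)>5 else np.arctan2(p[1],p[0])
print("pos",s["position"].round(4) if hasattr(s["position"],"round") else s["position"],"r",np.hypot(*p[:2]).round(4),"phase",np.degrees(ph).round(1),"F",np.round(s["ft_force"],1),"grip",s["grip_force"],go([0,0,0],0)["w"])
r=.042
for k in range(int(n)):
    b=ph+np.radians(st*5*k)
    print(np.degrees(b).round(1),[[round(float(1000*r*(np.sin(b+np.radians(st*i))-np.sin(b))),1),round(float(1000*r*(np.cos(b+np.radians(st*i))-np.cos(b))),1)] for i in range(1,6)])
E
python3 circ.py .587 -.119 -8 9
```

```text
pos [ 0.5613 -0.1539  0.1716] r 0.0434 phase -126.4 F [-1.  -0.4  1.3] grip 14.995231364155188 [-0.001, -0.0, 0.004]
-126.4 [[3.8, -4.5], [8.2, -8.4], [13.1, -11.6], [18.3, -14.1], [23.9, -15.9]]
-166.4 [[5.8, -1.0], [11.6, -1.1], [17.5, -0.5], [23.1, 1.0], [28.6, 3.2]]
-206.4 [[5.1, 3.0], [9.6, 6.6], [13.7, 10.8], [17.1, 15.6], [19.8, 20.8]]
-246.4 [[2.0, 5.5], [3.1, 11.3], [3.5, 17.1], [3.1, 22.9], [1.8, 28.7]]
-286.4 [[-2.0, 5.5], [-4.8, 10.6], [-8.3, 15.4], [-12.4, 19.6], [-17.0, 23.1]]
-326.4 [[-5.1, 2.9], [-10.5, 5.1], [-16.2, 6.4], [-22.1, 7.0], [-27.9, 6.8]]
-366.4 [[-5.8, -1.1], [-11.3, -2.9], [-16.6, -5.5], [-21.4, -8.8], [-25.7, -12.8]]
-406.4 [[-3.7, -4.5], [-6.8, -9.5], [-9.2, -14.9], [-10.7, -20.5], [-11.5, -26.3]]
-446.4 [[0.0, -5.9], [0.9, -11.7], [2.5, -17.3], [5.0, -22.6], [8.1, -27.6]]
```

Call:
jog_arm(increments=[{"tx":3.8,"ty":-4.5,"tz":0,"wx":0,"wy":0,"wz":0,"gripper":0},{"tx":8.2,"ty":-8.4,"tz":0,"wx":0,"wy":0,"wz":0,"gripper":0},{"tx":13.1,"ty":-11.6,"tz":0,"wx":0,"wy":0,"wz":0,"gripper":0},{"tx":18.3,"ty":-14.1,"tz":0,"wx":0,"wy":0,"wz":0,"gripper":0},{"tx":23.9,"ty":-15.9,"tz":0,"wx":0,"wy":0,"wz":0,"gripper":0}])

```text
time: 15.27
position: [0.5465, -0.1293, 0.1717]
tool_rot: [2.215, 2.225, 0.003]
ft_force: [7.7, -2.7, -5.5]
grip_width: 0.208
grip_force: 15.0
```

```bash
cat > plan.py <<'E'
import numpy as np,sys
cx,cy,r=.5873,-.1203,.042
X,Y,ph,st,n=map(float,sys.argv[1:6])  # commanded xy, phase deg, step deg/row, calls
for k in range(int(n)):
    o=[]
    for i in range(1,6):
        a=np.radians(ph+st*i); x,y=cx+r*np.cos(a),cy+r*np.sin(a); o.append([round((y-Y)*1000,1),round((x-X)*1000,1)])
    print("from",round(ph,1),o,"end",round(x,4),round(y,4)); X,Y,ph=X+o[-1][1]/1e3,Y+o[-1][0]/1e3,ph+5*st
E
python3 plan.py .5454 -.13 -166.9 -7.2 11
```

```text
from -166.9 [[np.float64(5.4), np.float64(0.1)], [np.float64(10.7), np.float64(-0.1)], [np.float64(15.9), np.float64(0.4)], [np.float64(21.1), np.float64(1.5)], [np.float64(26.0), np.float64(3.2)]] end 0.5486 -0.104
from -202.9 [[np.float64(4.8), np.float64(2.4)], [np.float64(9.2), np.float64(5.3)], [np.float64(13.1), np.float64(8.7)], [np.float64(16.7), np.float64(12.7)], [np.float64(19.7), np.float64(17.0)]] end 0.5656 -0.0843
from -238.9 [[np.float64(2.4), np.float64(4.7)], [np.float64(4.2), np.float64(9.6)], [np.float64(5.4), np.float64(14.8)], [np.float64(6.0), np.float64(20.0)], [np.float64(5.8), np.float64(25.3)]] end 0.5909 -0.0785
from -274.9 [[np.float64(-0.7), np.float64(5.2)], [np.float64(-2.2), np.float64(10.3)], [np.float64(-4.2), np.float64(15.1)], [np.float64(-6.9), np.float64(19.7)], [np.float64(-10.1), np.float64(23.9)]] end 0.6148 -0.0886
from -310.9 [[np.float64(-3.7), np.float64(3.8)], [np.float64(-7.8), np.float64(7.0)], [np.float64(-12.3), np.float64(9.8)], [np.float64(-17.1), np.float64(11.9)], [np.float64(-22.2), np.float64(13.4)]] end 0.6282 -0.1108
from -34
[... 625 characters left out ...]
 np.float64(-25.3)]] end 0.5837 -0.1621
from -454.9 [[np.float64(0.7), np.float64(-5.2)], [np.float64(2.2), np.float64(-10.3)], [np.float64(4.2), np.float64(-15.1)], [np.float64(6.9), np.float64(-19.7)], [np.float64(10.1), np.float64(-23.9)]] end 0.5598 -0.152
from -490.9 [[np.float64(3.7), np.float64(-3.8)], [np.float64(7.8), np.float64(-7.0)], [np.float64(12.3), np.float64(-9.8)], [np.float64(17.1), np.float64(-11.9)], [np.float64(22.2), np.float64(-13.4)]] end 0.5464 -0.1298
from -526.9 [[np.float64(5.2), np.float64(-0.9)], [np.float64(10.5), np.float64(-1.1)], [np.float64(15.7), np.float64(-0.6)], [np.float64(20.9), np.float64(0.5)], [np.float64(25.8), np.float64(2.2)]] end 0.5486 -0.104
```

Call:
jog_arm(increments=[{"tx":5.4,"ty":0.1,"tz":0,"wx":0,"wy":0,"wz":0,"gripper":0},{"tx":10.7,"ty":0,"tz":0,"wx":0,"wy":0,"wz":0,"gripper":0},{"tx":15.9,"ty":0.4,"tz":0,"wx":0,"wy":0,"wz":0,"gripper":0},{"tx":21.1,"ty":1.5,"tz":0,"wx":0,"wy":0,"wz":0,"gripper":0},{"tx":26,"ty":3.2,"tz":0,"wx":0,"wy":0,"wz":0,"gripper":0}])

```text
time: 15.68
position: [0.5491, -0.1051, 0.1716]
tool_rot: [2.215, 2.223, -0.001]
ft_force: [5.6, -5.9, -4.2]
grip_width: 0.202
grip_force: 15.0
```

Call:
jog_arm(increments=[{"tx":4.8,"ty":2.4,"tz":0,"wx":0,"wy":0,"wz":0,"gripper":0},{"tx":9.2,"ty":5.3,"tz":0,"wx":0,"wy":0,"wz":0,"gripper":0},{"tx":13.1,"ty":8.7,"tz":0,"wx":0,"wy":0,"wz":0,"gripper":0},{"tx":16.7,"ty":12.7,"tz":0,"wx":0,"wy":0,"wz":0,"gripper":0},{"tx":19.7,"ty":17,"tz":0,"wx":0,"wy":0,"wz":0,"gripper":0}])

```text
time: 16.1
position: [0.5646, -0.0864, 0.1716]
tool_rot: [2.218, 2.223, -0.005]
ft_force: [-1.4, -6.3, 0.5]
grip_width: 0.202
grip_force: 15.0
```

Call:
jog_arm(increments=[{"tx":2.4,"ty":4.7,"tz":0,"wx":0,"wy":0,"wz":0,"gripper":0},{"tx":4.2,"ty":9.6,"tz":0,"wx":0,"wy":0,"wz":0,"gripper":0},{"tx":5.4,"ty":14.8,"tz":0,"wx":0,"wy":0,"wz":0,"gripper":0},{"tx":6,"ty":20,"tz":0,"wx":0,"wy":0,"wz":0,"gripper":0},{"tx":5.8,"ty":25.3,"tz":0,"wx":0,"wy":0,"wz":0,"gripper":0}])

```text
time: 16.52
position: [0.5891, -0.0794, 0.1716]
tool_rot: [-2.217, -2.224, 0.006]
ft_force: [-3.3, -4.6, 1.7]
grip_width: 0.209
grip_force: 15.0
```

Call:
jog_arm(increments=[{"tx":-0.7,"ty":5.2,"tz":0,"wx":0,"wy":0,"wz":0,"gripper":0},{"tx":-2.2,"ty":10.3,"tz":0,"wx":0,"wy":0,"wz":0,"gripper":0},{"tx":-4.2,"ty":15.1,"tz":0,"wx":0,"wy":0,"wz":0,"gripper":0},{"tx":-6.9,"ty":19.7,"tz":0,"wx":0,"wy":0,"wz":0,"gripper":0},{"tx":-10.1,"ty":23.9,"tz":0,"wx":0,"wy":0,"wz":0,"gripper":0}])

```text
time: 16.93
position: [0.6135, -0.0881, 0.1715]
tool_rot: [-2.215, -2.224, 0.003]
ft_force: [-5.1, -0.7, 4.0]
grip_width: 0.207
grip_force: 15.0
```

Call:
jog_arm(increments=[{"tx":-3.7,"ty":3.8,"tz":0,"wx":0,"wy":0,"wz":0,"gripper":0},{"tx":-7.8,"ty":7,"tz":0,"wx":0,"wy":0,"wz":0,"gripper":0},{"tx":-12.3,"ty":9.8,"tz":0,"wx":0,"wy":0,"wz":0,"gripper":0},{"tx":-17.1,"ty":11.9,"tz":0,"wx":0,"wy":0,"wz":0,"gripper":0},{"tx":-22.2,"ty":13.4,"tz":0,"wx":0,"wy":0,"wz":0,"gripper":0}])

```text
time: 17.35
position: [0.6282, -0.1091, 0.1715]
tool_rot: [-2.214, -2.226, -0.001]
ft_force: [-4.0, 1.9, 3.1]
grip_width: 0.207
grip_force: 15.0
```

Call:
jog_arm(increments=[{"tx":-5.2,"ty":0.9,"tz":0,"wx":0,"wy":0,"wz":0,"gripper":0},{"tx":-10.5,"ty":1.1,"tz":0,"wx":0,"wy":0,"wz":0,"gripper":0},{"tx":-15.7,"ty":0.6,"tz":0,"wx":0,"wy":0,"wz":0,"gripper":0},{"tx":-20.9,"ty":-0.5,"tz":0,"wx":0,"wy":0,"wz":0,"gripper":0},{"tx":-25.8,"ty":-2.2,"tz":0,"wx":0,"wy":0,"wz":0,"gripper":0}])

```text
time: 17.77
position: [0.6297, -0.1261, 0.1716]
tool_rot: [-2.205, -2.229, -0.021]
ft_force: [4.8, 22.9, 1.2]
grip_width: 0.209
grip_force: 15.0
```

The wheel stopped (23 N opposing, TCP about 10 mm short of the command), so this should be the hard stop. I'll save a rectified reference picture of the wheel here and use it to check the two-turn position later.

```bash
cat > rect.py <<'E'
from h import *
# polar unwrapping of the wheel plane z=.15 (spokes r 12..38 mm), spoke profile vs world angle
def prof(im,hub=(.587,-.119),z=.148):
    K,E=cam(im); H=K@np.c_[E[:3,:2],E[:3,2]*z+E[:3,3]]
    a=np.radians(np.arange(0,360,.5)); r=np.linspace(.016,.034,25); A,Rr=np.meshgrid(a,r)
    q=np.stack([hub[0]+Rr*np.cos(A),hub[1]+Rr*np.sin(A),np.ones_like(A)]).reshape(3,-1); p=H@q
    u=(p[0]/p[2]).reshape(A.shape).astype(np.float32); v=(p[1]/p[2]).reshape(A.shape).astype(np.float32)
    return cv2.remap(im["color"],u,v,cv2.INTER_LINEAR).astype(float)
def shot(name):
    im=grab("wrist"); cv2.imwrite(f"pics/{name}.png",im["color"]); P=prof(im); np.save(f"{name}.npy",P); return P
def spokes(P):
    sat=P.max(2)-P.min(2); g=(sat<30)&(P.min(2)>70); return g.mean(0)
E
python3 - <<'E'
from rect import *
s=ctrl.get_state(); print(s["position"],s["ft_force"],s["grip_force"],s["time"])
P=shot("stop"); f=spokes(P); print(np.round(f[::8],1).tolist())
s=ctrl.get_state(); print(s["position"],s["ft_force"],s["grip_force"],s["time"])
E
```

```text
[ 0.62966059 -0.12610161  0.17160698] [ 4.75525683 22.88325391  1.20715294] 15.000302099069813 17.7667
[1.0, 0.9, 0.4, 0.3, 0.3, 0.3, 0.1, 0.1, 0.1, 0.1, 0.0, 0.0, 0.0, 0.0, 0.0, 0.0, 0.0, 0.0, 0.0, 0.0, 0.0, 0.4, 0.5, 0.7, 1.0, 1.0, 1.0, 1.0, 1.0, 1.0, 1.0, 0.6, 0.6, 0.5, 0.1, 0.1, 0.1, 0.1, 0.1, 0.1, 0.1, 0.1, 0.1, 0.3, 0.2, 0.1, 0.1, 0.1, 0.1, 0.0, 0.0, 0.0, 0.0, 0.0, 0.0, 0.0, 0.0, 0.0, 0.0, 0.0, 0.0, 0.0, 0.0, 0.0, 0.0, 0.0, 0.0, 0.0, 0.0, 0.0, 0.0, 0.0, 0.0, 0.2, 0.4, 0.4, 0.4, 0.4, 0.3, 0.3, 0.2, 0.1, 0.0, 0.0, 0.0, 0.2, 0.4, 0.5, 1.0, 1.0]
[ 0.62973293 -0.12626529  0.17158678] [ 2.72661637 18.00860612  1.49603392] 15.001946550219145 17.8167
```

Call:
jog_arm(increments=[{"tx":6,"ty":1.5,"tz":0,"wx":0,"wy":0,"wz":0,"gripper":0.1},{"tx":9,"ty":3,"tz":0,"wx":0,"wy":0,"wz":0,"gripper":0.45},{"tx":10,"ty":3,"tz":0,"wx":0,"wy":0,"wz":0,"gripper":0.45},{"tx":13,"ty":3,"tz":0,"wx":0,"wy":0,"wz":0,"gripper":0.45},{"tx":15,"ty":3,"tz":0,"wx":0,"wy":0,"wz":0,"gripper":0.45}])

```text
time: 18.23
position: [0.629, -0.1227, 0.1714]
tool_rot: [2.218, 2.223, -0.001]
ft_force: [0.4, -0.8, -0.1]
grip_width: 0.405
grip_force: 0.0
```

```bash
python3 - <<'E'
from rect import *
P=shot("rel"); f=spokes(P); f0=spokes(np.load("stop.npy"))
for n,g in (("stop",f0),("rel",f)):
    w=np.r_[g[600:],g[:100]]; a=np.arange(-60,50,.5)[:len(w)]; m=w>.6; print(n,"spoke centre",a[m].mean().round(1),a[m].min(),a[m].max())
s=ctrl.get_state(); print(s["position"],s["ft_force"],s["grip_width"],s["grip_force"],s["time"])
E
```

```text
stop spoke centre -2.5 -11.0 6.0
rel spoke centre -16.3 -60.0 6.5
[ 0.62908321 -0.12180338  0.17145736] [-0.44415211 -0.10459787 -0.55157977] 0.42041544177144835 0.0 18.2833
```

Call:
jog_arm(increments=[{"tx":0.8,"ty":0,"tz":0,"wx":0,"wy":0,"wz":0,"gripper":0},{"tx":0.8,"ty":0,"tz":0,"wx":0,"wy":0,"wz":0,"gripper":0},{"tx":0.8,"ty":0,"tz":0,"wx":0,"wy":0,"wz":0,"gripper":0},{"tx":0.8,"ty":0,"tz":0,"wx":0,"wy":0,"wz":0,"gripper":0},{"tx":0.8,"ty":0,"tz":0,"wx":0,"wy":0,"wz":0,"gripper":0}], grip_force=25)

```text
time: 18.7
position: [0.6298, -0.1208, 0.1717]
tool_rot: [2.216, 2.225, 0.001]
ft_force: [2.1, -0.9, -0.0]
grip_width: 0.205
grip_force: 25.0
```

Call:
jog_arm(increments=[{"tx":0,"ty":0,"tz":0,"wx":0,"wy":0,"wz":0,"gripper":0},{"tx":-1,"ty":0,"tz":0,"wx":0,"wy":0,"wz":0,"gripper":0},{"tx":-3,"ty":0,"tz":0,"wx":0,"wy":0,"wz":0,"gripper":0},{"tx":-4,"ty":0,"tz":0,"wx":0,"wy":0,"wz":0,"gripper":0},{"tx":-4,"ty":0,"tz":0,"wx":0,"wy":0,"wz":0,"gripper":0}])

```text
time: 19.12
position: [0.6297, -0.121, 0.1717]
tool_rot: [-2.212, -2.227, -0.006]
ft_force: [0.6, 6.1, -0.1]
grip_width: 0.202
grip_force: 25.0
```

```bash
python3 - <<'E'
from rect import *
P=shot("stop2"); f=spokes(P); f0=spokes(np.load("stop.npy"))
for n,g in (("stop",f0),("stop2",f)):
    w=np.r_[g[660:],g[:60]]; a=np.arange(-30,30,.5); m=w>.6; print(n,"spoke centre",a[m].mean().round(1),a[m].min(),a[m].max())
s=ctrl.get_state(); print(s["position"],s["ft_force"],s["grip_width"],s["grip_force"],s["time"])
E
python3 plan.py .6290 -.1250 -2.5 12 6 | sed 's/np.float64//g'
```

```text
stop spoke centre -2.5 -11.0 6.0
stop2 spoke centre 2.5 -1.0 6.0
[ 0.62973653 -0.12095378  0.1716754 ] [1.73872816 6.6149564  1.54544804] 0.20214389090156237 24.996133223176003 19.1667
from -2.5 [[(11.6), (-0.3)], [(20.1), (-2.6)], [(27.9), (-6.7)], [(34.7), (-12.3)], [(40.1), (-19.1)]] end 0.6099 -0.0849
from 57.5 [[(3.9), (-7.9)], [(6.1), (-16.4)], [(6.5), (-25.2)], [(5.1), (-33.8)], [(1.9), (-42.0)]] end 0.5679 -0.083
from 117.5 [[(-4.9), (-7.3)], [(-11.2), (-13.5)], [(-18.6), (-18.2)], [(-26.8), (-21.3)], [(-35.5), (-22.6)]] end 0.5453 -0.1185
from 177.5 [[(-8.7), (0.6)], [(-17.2), (2.9)], [(-25.0), (7.0)], [(-31.8), (12.6)], [(-37.2), (19.4)]] end 0.5647 -0.1557
from 237.5 [[(-3.9), (7.9)], [(-6.1), (16.4)], [(-6.5), (25.2)], [(-5.1), (33.8)], [(-1.9), (42.0)]] end 0.6067 -0.1576
from 297.5 [[(4.9), (7.3)], [(11.2), (13.5)], [(18.6), (18.2)], [(26.8), (21.3)], [(35.5), (22.6)]] end 0.6293 -0.1221
```

Stop confirmed: it holds against a 6 N push with no motion at TCP (0.6297, −0.1210). Now opening two turns.

```bash
sed -i 's/^cx,cy.*/cx,cy,r=.5877,-.1190,.042/' plan.py; python3 plan.py .6290 -.1250 -2.7 12 12 | sed 's/np.float64//g'
```

```text
from -2.7 [[(12.8), (0.1)], [(21.3), (-2.2)], [(29.1), (-6.2)], [(35.9), (-11.8)], [(41.3), (-18.6)]] end 0.6104 -0.0837
from 57.3 [[(4.0), (-7.9)], [(6.2), (-16.3)], [(6.6), (-25.1)], [(5.2), (-33.8)], [(2.0), (-42.0)]] end 0.5684 -0.0817
from 117.3 [[(-4.8), (-7.3)], [(-11.0), (-13.5)], [(-18.4), (-18.2)], [(-26.6), (-21.3)], [(-35.3), (-22.7)]] end 0.5457 -0.117
from 177.3 [[(-8.8), (0.6)], [(-17.3), (2.9)], [(-25.1), (6.9)], [(-31.9), (12.5)], [(-37.3), (19.3)]] end 0.565 -0.1543
from 237.3 [[(-4.0), (7.9)], [(-6.2), (16.3)], [(-6.6), (25.1)], [(-5.2), (33.8)], [(-2.0), (42.0)]] end 0.607 -0.1563
from 297.3 [[(4.8), (7.3)], [(11.0), (13.5)], [(18.4), (18.2)], [(26.6), (21.3)], [(35.3), (22.7)]] end 0.6297 -0.121
from 357.3 [[(8.8), (-0.6)], [(17.3), (-2.9)], [(25.1), (-6.9)], [(31.9), (-12.5)], [(37.3), (-19.3)]] end 0.6104 -0.0837
from 417.3 [[(4.0), (-7.9)], [(6.2), (-16.3)], [(6.6), (-25.1)], [(5.2), (-33.8)], [(2.0), (-42.0)]] end 0.5684 -0.0817
from 477.3 [[(-4.8), (-7.3)], [(-11.0), (-13.5)], [(-18.4), (-18.2)], [(-26.6), (-21.3)], [(-35.3), (-22.7)]] end 0.5457 -0.117
from 537.3 [[(-8.8), (0.6)], [(-17.3), (2.9)], [(-25.1), (6.9)], [(-31.9), (12.5)], [(-37.3), (19.3)]] end 0.565 -0.1543
from 597.3 [[(-4.0), (7.9)], [(-6.2), (16.3)], [(-6.6), (25.1)], [(-5.2), (33.8)], [(-2.0), (42.0)]] end 0.607 -0.1563
from 657.3 [[(4.8), (7.3)], [(11.0), (13.5)], [(18.4), (18.2)], [(26.6), (21.3)], [(35.3), (22.7)]] end 0.6297 -0.121
```

Three calls first, to check how it behaves.

Call:
jog_arm(increments=[{"tx":12.8,"ty":0,"tz":0,"wx":0,"wy":0,"wz":0,"gripper":0},{"tx":21.3,"ty":-2.2,"tz":0,"wx":0,"wy":0,"wz":0,"gripper":0},{"tx":29.1,"ty":-6.2,"tz":0,"wx":0,"wy":0,"wz":0,"gripper":0},{"tx":35.9,"ty":-11.8,"tz":0,"wx":0,"wy":0,"wz":0,"gripper":0},{"tx":41.3,"ty":-18.6,"tz":0,"wx":0,"wy":0,"wz":0,"gripper":0}])

```text
time: 19.58
position: [0.6117, -0.0825, 0.1717]
tool_rot: [2.214, 2.225, 0.003]
ft_force: [4.9, 0.6, -2.0]
grip_width: 0.204
grip_force: 25.0
```

Call:
jog_arm(increments=[{"tx":4,"ty":-7.9,"tz":0,"wx":0,"wy":0,"wz":0,"gripper":0},{"tx":6.2,"ty":-16.3,"tz":0,"wx":0,"wy":0,"wz":0,"gripper":0},{"tx":6.6,"ty":-25.1,"tz":0,"wx":0,"wy":0,"wz":0,"gripper":0},{"tx":5.2,"ty":-33.8,"tz":0,"wx":0,"wy":0,"wz":0,"gripper":0},{"tx":2,"ty":-42,"tz":0,"wx":0,"wy":0,"wz":0,"gripper":0}])

```text
time: 20.0
position: [0.5674, -0.0805, 0.1716]
tool_rot: [-2.215, -2.226, -0.001]
ft_force: [2.7, 2.0, 0.2]
grip_width: 0.204
grip_force: 25.0
```

Call:
jog_arm(increments=[{"tx":-4.8,"ty":-7.3,"tz":0,"wx":0,"wy":0,"wz":0,"gripper":0},{"tx":-11,"ty":-13.5,"tz":0,"wx":0,"wy":0,"wz":0,"gripper":0},{"tx":-18.4,"ty":-18.2,"tz":0,"wx":0,"wy":0,"wz":0,"gripper":0},{"tx":-26.6,"ty":-21.3,"tz":0,"wx":0,"wy":0,"wz":0,"gripper":0},{"tx":-35.3,"ty":-22.7,"tz":0,"wx":0,"wy":0,"wz":0,"gripper":0}])

```text
time: 20.42
position: [0.5458, -0.1179, 0.1716]
tool_rot: [2.217, 2.225, 0.002]
ft_force: [6.1, 4.0, -4.6]
grip_width: 0.199
grip_force: 25.0
```

Tracking well. I'll do the remaining three calls of turn one and the first three of turn two.

Call:
jog_arm(increments=[{"tx":-8.8,"ty":0.6,"tz":0,"wx":0,"wy":0,"wz":0,"gripper":0},{"tx":-17.3,"ty":2.9,"tz":0,"wx":0,"wy":0,"wz":0,"gripper":0},{"tx":-25.1,"ty":6.9,"tz":0,"wx":0,"wy":0,"wz":0,"gripper":0},{"tx":-31.9,"ty":12.5,"tz":0,"wx":0,"wy":0,"wz":0,"gripper":0},{"tx":-37.3,"ty":19.3,"tz":0,"wx":0,"wy":0,"wz":0,"gripper":0}])

```text
time: 20.83
position: [0.5653, -0.1529, 0.1716]
tool_rot: [-2.214, -2.224, -0.003]
ft_force: [0.7, 8.5, 1.7]
grip_width: 0.205
grip_force: 25.0
```

Call:
jog_arm(increments=[{"tx":-4,"ty":7.9,"tz":0,"wx":0,"wy":0,"wz":0,"gripper":0},{"tx":-6.2,"ty":16.3,"tz":0,"wx":0,"wy":0,"wz":0,"gripper":0},{"tx":-6.6,"ty":25.1,"tz":0,"wx":0,"wy":0,"wz":0,"gripper":0},{"tx":-5.2,"ty":33.8,"tz":0,"wx":0,"wy":0,"wz":0,"gripper":0},{"tx":-2,"ty":42,"tz":0,"wx":0,"wy":0,"wz":0,"gripper":0}])

```text
time: 21.25
position: [0.605, -0.1558, 0.1715]
tool_rot: [-2.213, -2.221, 0.004]
ft_force: [-6.4, 5.3, 5.8]
grip_width: 0.202
grip_force: 25.0
```

Call:
jog_arm(increments=[{"tx":4.8,"ty":7.3,"tz":0,"wx":0,"wy":0,"wz":0,"gripper":0},{"tx":11,"ty":13.5,"tz":0,"wx":0,"wy":0,"wz":0,"gripper":0},{"tx":18.4,"ty":18.2,"tz":0,"wx":0,"wy":0,"wz":0,"gripper":0},{"tx":26.6,"ty":21.3,"tz":0,"wx":0,"wy":0,"wz":0,"gripper":0},{"tx":35.3,"ty":22.7,"tz":0,"wx":0,"wy":0,"wz":0,"gripper":0}])

```text
time: 21.67
position: [0.6293, -0.1245, 0.1716]
tool_rot: [2.219, 2.22, -0.006]
ft_force: [0.6, -4.4, 1.8]
grip_width: 0.205
grip_force: 25.0
```

Call:
jog_arm(increments=[{"tx":8.8,"ty":-0.6,"tz":0,"wx":0,"wy":0,"wz":0,"gripper":0},{"tx":17.3,"ty":-2.9,"tz":0,"wx":0,"wy":0,"wz":0,"gripper":0},{"tx":25.1,"ty":-6.9,"tz":0,"wx":0,"wy":0,"wz":0,"gripper":0},{"tx":31.9,"ty":-12.5,"tz":0,"wx":0,"wy":0,"wz":0,"gripper":0},{"tx":37.3,"ty":-19.3,"tz":0,"wx":0,"wy":0,"wz":0,"gripper":0}])

```text
time: 22.08
position: [0.6103, -0.0814, 0.1716]
tool_rot: [2.215, 2.228, 0.002]
ft_force: [3.2, -0.5, -1.0]
grip_width: 0.206
grip_force: 25.0
```

Call:
jog_arm(increments=[{"tx":4,"ty":-7.9,"tz":0,"wx":0,"wy":0,"wz":0,"gripper":0},{"tx":6.2,"ty":-16.3,"tz":0,"wx":0,"wy":0,"wz":0,"gripper":0},{"tx":6.6,"ty":-25.1,"tz":0,"wx":0,"wy":0,"wz":0,"gripper":0},{"tx":5.2,"ty":-33.8,"tz":0,"wx":0,"wy":0,"wz":0,"gripper":0},{"tx":2,"ty":-42,"tz":0,"wx":0,"wy":0,"wz":0,"gripper":0}])

```text
time: 22.5
position: [0.5674, -0.0804, 0.1716]
tool_rot: [-2.215, -2.226, -0.002]
ft_force: [4.3, 1.0, -1.5]
grip_width: 0.202
grip_force: 25.0
```

Call:
jog_arm(increments=[{"tx":-4.8,"ty":-7.3,"tz":0,"wx":0,"wy":0,"wz":0,"gripper":0},{"tx":-11,"ty":-13.5,"tz":0,"wx":0,"wy":0,"wz":0,"gripper":0},{"tx":-18.4,"ty":-18.2,"tz":0,"wx":0,"wy":0,"wz":0,"gripper":0},{"tx":-26.6,"ty":-21.3,"tz":0,"wx":0,"wy":0,"wz":0,"gripper":0},{"tx":-35.3,"ty":-22.7,"tz":0,"wx":0,"wy":0,"wz":0,"gripper":0}])

```text
time: 22.92
position: [0.5458, -0.1171, 0.1716]
tool_rot: [-2.217, -2.226, -0.002]
ft_force: [6.5, 3.7, -2.3]
grip_width: 0.2
grip_force: 25.0
```

Call:
jog_arm(increments=[{"tx":-8.8,"ty":0.6,"tz":0,"wx":0,"wy":0,"wz":0,"gripper":0},{"tx":-17.3,"ty":2.9,"tz":0,"wx":0,"wy":0,"wz":0,"gripper":0},{"tx":-25.1,"ty":6.9,"tz":0,"wx":0,"wy":0,"wz":0,"gripper":0},{"tx":-31.9,"ty":12.5,"tz":0,"wx":0,"wy":0,"wz":0,"gripper":0},{"tx":-37.3,"ty":19.3,"tz":0,"wx":0,"wy":0,"wz":0,"gripper":0}])

```text
time: 23.33
position: [0.5649, -0.1525, 0.1715]
tool_rot: [-2.213, -2.224, -0.003]
ft_force: [1.5, 7.2, 2.9]
grip_width: 0.205
grip_force: 25.0
```

Call:
jog_arm(increments=[{"tx":-4,"ty":7.9,"tz":0,"wx":0,"wy":0,"wz":0,"gripper":0},{"tx":-6.2,"ty":16.3,"tz":0,"wx":0,"wy":0,"wz":0,"gripper":0},{"tx":-6.6,"ty":25.1,"tz":0,"wx":0,"wy":0,"wz":0,"gripper":0},{"tx":-5.2,"ty":33.8,"tz":0,"wx":0,"wy":0,"wz":0,"gripper":0},{"tx":-2,"ty":42,"tz":0,"wx":0,"wy":0,"wz":0,"gripper":0}])

```text
time: 23.75
position: [0.6048, -0.1558, 0.1715]
tool_rot: [-2.213, -2.22, 0.004]
ft_force: [-5.6, 4.2, 6.4]
grip_width: 0.204
grip_force: 25.0
```

Call:
jog_arm(increments=[{"tx":4.8,"ty":7.3,"tz":0,"wx":0,"wy":0,"wz":0,"gripper":0},{"tx":11,"ty":13.5,"tz":0,"wx":0,"wy":0,"wz":0,"gripper":0},{"tx":18.4,"ty":18.2,"tz":0,"wx":0,"wy":0,"wz":0,"gripper":0},{"tx":26.6,"ty":21.3,"tz":0,"wx":0,"wy":0,"wz":0,"gripper":0},{"tx":35.3,"ty":22.7,"tz":0,"wx":0,"wy":0,"wz":0,"gripper":0}])

```text
time: 24.17
position: [0.6295, -0.1234, 0.1716]
tool_rot: [2.219, 2.221, -0.004]
ft_force: [-0.3, -3.8, 1.2]
grip_width: 0.2
grip_force: 25.0
```

Call:
jog_arm(increments=[{"tx":0,"ty":0,"tz":0,"wx":0,"wy":0,"wz":0,"gripper":0},{"tx":0,"ty":0,"tz":0,"wx":0,"wy":0,"wz":0,"gripper":0},{"tx":0,"ty":0,"tz":0,"wx":0,"wy":0,"wz":0,"gripper":0},{"tx":0,"ty":0,"tz":0,"wx":0,"wy":0,"wz":0,"gripper":0},{"tx":0,"ty":0,"tz":0,"wx":0,"wy":0,"wz":0,"gripper":0}])

```text
time: 24.58
position: [0.6299, -0.1194, 0.1716]
tool_rot: [-2.216, -2.226, -0.002]
ft_force: [-0.8, 2.7, 1.9]
grip_width: 0.205
grip_force: 25.0
```

```bash
python3 - <<'E'
from rect import *
P=shot("end1"); A=np.load("stop2.npy").mean(2); B=P.mean(2)
# range of angles seen clear of the gripper: -3..180; find the shift that matches the spokes best
i0=np.arange(-10,360)
def cost(k): return np.abs(A[:,i0%720]-B[:,(i0+k)%720]).mean()
ks=range(-60,61); c=[cost(k) for k in ks]; k=ks[int(np.argmin(c))]; print("rotation of wheel vs stop deg",k/2,min(c),cost(0))
for n,Q in (("stop2",np.load("stop2.npy")),("end1",P)):
    f=spokes(Q); m=np.where(f[160:320]>.9)[0]; print(n,80+m.mean()/2,80+m.min()/2,80+m.max()/2)
s=ctrl.get_state(); print(s["position"],s["ft_force"],s["grip_width"],s["grip_force"],s["time"])
for n in("side","scene"):
    im=grab(n); cv2.imwrite(f"pics/{n}9.png",im["color"]); print(n,[(d["bbox"],d["conf"]) for d in vision.spot_in(n,"brush")[:2]],[(d["bbox"],d["conf"]) for d in vision.spot_in(n,"jar")[:2]])
E
```

```text
rotation of wheel vs stop deg 2.0 5.982486486486486 7.615063063063064
stop2 112.0 102.0 122.0
end1 113.75 103.5 124.0
[ 0.62989346 -0.11947204  0.17158423] [-0.38858423  3.26206405  2.58410418] 0.2044040431165982 25.003317296504974 24.6333
side [([331.7, 150.3, 334.6, 188.7], 0.52), ([219.4, 162.4, 235.1, 201.5], 0.49)] [([322.1, 175.8, 342.7, 214.0], 0.86), ([271.8, 195.1, 295.3, 234.0], 0.84)]
scene [([325.2, 198.6, 334.7, 247.1], 0.55), ([465.4, 220.8, 481.2, 265.1], 0.51)] [([362.0, 202.2, 390.6, 242.6], 0.72), ([318.0, 228.7, 345.2, 274.1], 0.64)]
```

The wheel is at two turns plus about 2° (0.035 rad; tolerance is 0.2), the grip is 25 N, and brush and jar are in place. Handing in.

```bash
python3 -c "
from h import *
print(ctrl.close_job())"
```

```text
the job is handed in; nothing more can be done
None
```

The job is handed in (no verdict came back): the jar got three brush strokes and the brush is standing in it. The valve was closed to its stop, then opened two turns (about 2° over by the camera), with the crank handle still gripped at 25 N.

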